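# Feel through the air holes for the onion bin's spring catch and open its lid

### The arm

A 6-joint arm with a two-finger parallel gripper is mounted at the origin on a cart in front of the work surface, level with it; the furniture and walls round the work are solid. World frame = base frame: x ahead of the robot, y to its left, z up, the work surface at z = 0. Lengths are in m, angles in rad, forces in N, time in s.
With the tool pointing down it reaches from about 0.275 to 0.85 m from the base axis. Payload 5.2 kg.
Tool frame: the origin (TCP) lies midway between the tips of the shut fingers; the grasp point (between the pads) lies 19 mm behind it; z points along the fingers, y is the direction in which the jaws open and shut (so a half turn about z gives the same grasp; the last joint's range is limited). The gripper opens to 85 mm and grips with 20 to 120 N. Pads are 22 mm wide; open, the fingers measure 114 mm over their backs; the gripper's body (76 mm by 85 mm) begins 54 mm behind the grasp point. The pads swing forward as they close: fully open they stand 13 mm farther back than shut.
Start: joints at [1.095, 0.259, 1.535, -0, 1.348, -0.203], TCP at [0.148, 0.53, 0.231] pointing down, gripper open.
Joint ranges: [-3.14, 3.14], [-0.91, 2.08], [0.19, 2.58], [-1.22, 4.36], [0.22, 2.71], [-3.12, 3.12]. Speed limits (rad/s): [2.57, 2.57, 3.14, 3.14, 3.14, 3.14].

### API

Orientations are given as [roll, pitch, yaw] about the fixed x, y, z axes, in that order (R = Rz(yaw) Ry(pitch) Rx(roll)).
In Python, from cell import sensors, viewer, manip, spotter gives the robot as it stands.
- The arm moves only by the tool send_rows, never from a script. Its argument "motion" is a list that holds one entry, the list of rows, each a list of 5 numbers: the shift along the tool's x, y, z in m, then the turn about the tool's z in degrees, then the opening, from 0 (shut) to 1 (fully open). In form: [[[dx, dy, dz, twist, grip], ...]]. A call has 1 to 8 rows; each row shifts and turns the commanded pose from where the row before left it, along the tool's axes as they then stand; what a row does not reach is not made up. A row lasts 1/8 s, in which the tool goes at most 62.5 mm and 10.7 degrees, less where a joint would pass 70% of its speed; a pose out of reach is approached as far as the arm can. A call is refused whole if a number of a shift passes 0.0625 or a number of a turn 10.7, either way. A call with a gripper value outside its range is refused whole. The fingers move at their own pace and stop on an object; "force" is the grip in N (left out, the last holds). Time passes only in rows, so rows that do not move let the fingers close. It gives the time, the measured TCP pose, the force and the opening at its end, in the units of the state.
- sensors.read_state(): the state, without advancing time (a new reading comes with each control period).
- viewer.snapshot(name): name is "side" or "top" or "wrist"; returns a dict with "pixels" (420x560x3 uint8, blue, green, red), "z_map" (420x560 float32, m along the optical axis (not along the pixel's ray), 0 where there is no reading), "vertical_fov" (degrees; the focal length in pixels is half the picture's height over the tangent of half this angle, whatever the lens; pixels are square), "cx", "cy" (the principal point, pixels), "R" (3x3) and "t" (3): a world point X has camera coordinates R X + t; the wrist camera has in their place "tool_from_camera" (4x4, takes a point from camera to tool coordinates, whose origin is the TCP and whose axes are the flange's). Camera axes: x right, y down, z forward; pixel columns grow to the right and rows downward; lengths in m; the calibration is good to about 2 mm. A picture is of the moment at which its call begins: read the wrist's pose just before it.
- manip.job_done(): hands the job in, once; it reports no verdict.
Trained networks look in the newest picture that a camera, given by its name, has taken for a name from the list of things; names that differ only in an ending like _2 or _b are one class to them, and where a whole thing is asked for, a point or a joint stands for the part that bears it (a point fixed in the world has none). Each returns a list of dicts, best first, with "conf" (0 to 1); they miss things now and then, are a little off and sometimes report something else, mostly with a low value. They report only what shows in the picture. A call takes as long as a camera call.
- spotter.silhouettes(camera, query): "region" (420x560 bool, what is visible of it) and "uv" ([column, row] in pixels, amid what is visible of it).
The state is a dict: "time": time; "joints": joint angles; "joint_vel": joint speeds; "joint_efforts": joint torques, N m; "ee_pos": TCP position; "tcp_rot": TCP orientation; "contact_force": force on the tool from outside, world axes, zero at the start; "wrist_torque": the same for the moment, N m; "finger_gap": finger opening in m.
Only numpy, scipy, OpenCV 4.12 (cv2) and the standard library are available. Lean on these libraries where they do the work, as an engineer would, in place of code of your own. Each camera call takes 0.05 s, during which the arm holds its last target.

### The job

The lid of the white onion bin is held shut by a spring catch inside; its button is gone and the catch has crept along its rail, so it can hardly be told which of the three round air holes in the near wall it now sits behind. Take the wooden stick from the chopping board, feel through the holes with its thin end for the catch and push it in gently, without ramming it, until the lid springs ajar; then swing the lid right up and lay the stick back on the chopping board. Leave the tumbler, the small bowl, the garlic and the lemon where they are.

Things in the scene. Friction and masses are not known exactly. Their poses are not given: they have to be found in the camera images.
- onion_bin: White sheet-steel onion bin, fixed, wooden lid on top: 190 mm deep (x), 250 wide (y), body 150 high on 30 mm legs (included), lid 15 thick. Origin on the worktop under its centre; z up, x from the near wall (the one with the holes, outer face x = -95 mm, 3 thick) to the hinge side. Three round 18 mm air holes in the near wall, 85 mm above the worktop, at y = -45, 0, +45 mm.
- hole_0 (a point): Mouth of the right-hand air hole (bin y = -45 mm): its centre on the wall's outer face; axes as the bin's, the way in is +x. The hidden spring catch stands behind the wall anywhere from bin y = -65 to +65 mm. Its flat push plate is 50 mm wide and so covers one hole, sometimes two neighbours; it starts 24 mm behind the wall's outer face.
- hole_1 (a point): Mouth of the middle air hole (bin y = 0), centre on the wall's outer face, axes as the bin's. The catch takes about 6 N to start and 12 N at its stop, 16 mm further in; the lid is freed after 8 to 12 mm of push (32 to 36 mm behind the outer face).
- hole_2 (a point): Mouth of the left-hand air hole (bin y = +45 mm), centre on the wall's outer face, axes as the bin's. Behind a hole that the catch does not cover the stick meets nothing for at least 60 mm. Sideways load over 10 N shifts the catch on its rail.
- lid (a joint): Angle of the bin's lid in rad: 0 shut, 1.5 its stop, nearly upright. Hinge line along the bin's y at bin x = +95, z = 150 mm. Once the catch is pushed the lid springs up to about 0.4 rad (0.3 to 0.5) by itself. The hinge is stiff: the lid stays where it is left, about 3 N at its edge moves it. 
- lid_edge (a point): Middle of the lower front edge of the lid, 200 mm from the hinge; shut, it overhangs the near wall by 10 mm. x runs along the lid to the hinge, z out of its top. The underside is flat but for a steel keeper strip, 200 mm wide in y, that hangs 31 mm down between 18 and 32 mm behind this edge.
- stick: Pale wooden stirring stick, 200 mm long (x), 35 to 70 g, lying on the chopping board. Squared handle (x = -100 to -10 mm) 22 mm wide (y), 24 high; thin round end (x = -10 to +100 mm) 13 mm across. Origin at mid-length, at the underside of the handle; the stick's axis is 12 mm above it, along x. Centre of mass x = -30 mm.
- stick_tip (a point): Centre of the end face of the stick's thin end (x = +100 mm, on the stick's axis).
- stick_grip (a point): Point on the stick's axis within the squared handle, 135 mm behind the tip: a good place to grip, across the 22 mm width.
- chop_board: Green chopping board lying on the worktop, fixed, 250 mm (x) by 360 mm (y), 10 mm thick. Origin at the centre of its underside, z up.
- tumbler: Steel tumbler, 71 mm across, 104 mm high, standing open upwards between board and bin. Origin at the centre of its foot. Not to be disturbed.
- small_bowl: Small steel bowl, 80 mm across, 34 mm high, near the front edge of the worktop. Origin at the centre of its foot. Not to be disturbed.
- garlic: Garlic bulb, about 53 mm, on the left part of the chopping board. Origin at its underside. Not to be disturbed.
- lemon: Lemon, 83 x 58 x 58 mm, on the left part of the chopping board. Origin at its underside. Not to be disturbed.

How it is judged:
On the way, in this order (a step that is already met when the one before it is completed fails the run):
1. the lid springs ajar while the stick's thin end is pushed through one of the holes, at least 20 mm behind the wall's outer face (value of joint lid above 0.12 rad and x of stick_tip in the frame of onion_bin between -0.075 and -0.03 m and z of stick_tip in the frame of onion_bin between 0.073 and 0.097 m and y of stick_tip in the frame of onion_bin between -0.06 and 0.06 m), for 0.1 s.
2. the lid is swung up past 1.2 rad (about 70 degrees) (value of joint lid above 1.2 rad), for 0.2 s.
At the end, for the whole second after the job is handed in: The bin's lid stands open past 1.2 rad (about 70 degrees) and at rest, and the stick lies flat and at rest on the chopping board, its middle over the board (value of joint lid above 1.2 rad and velocity of joint lid between -0.05 and 0.05 rad/s and x of stick in the frame of chop_board between -0.12 and 0.12 m and y of stick in the frame of chop_board between -0.175 and 0.175 m and z of stick in the frame of chop_board between 0.004 and 0.04 m and angle between stick's own x axis and vertical between 1.4 and 1.74 rad and linear speed of stick below 0.02 m/s); the robot touches nothing.
It fails at once if the stick presses on the bin, its catch or its lid with more than 30 N (contact force between stick and onion_bin above 30 N).
It fails at once if the steel tumbler is moved by more than 30 mm (distance of tumbler from where it was at the start of the episode above 0.03 m).
It fails at once if the small steel bowl is moved by more than 30 mm (distance of small_bowl from where it was at the start of the episode above 0.03 m).
It fails at once if the garlic bulb is moved by more than 30 mm (distance of garlic from where it was at the start of the episode above 0.03 m).
It fails at once if the lemon is moved by more than 30 mm (distance of lemon from where it was at the start of the episode above 0.03 m).
It also fails if it takes over 72 s, if anything falls off the work surface, if the arm or the gripper's body presses on something with over 40 N, if the wrist force passes 120 N, or if a joint passes its speed limit or range.

## Working session

There is one attempt and no reset: what is moved stays moved. The work goes in short steps, Python scripts to look and compute and a tool call to move; the robot and the scene stay as the last step left them, time stands still between calls to the robot, and variables do not carry over. Pictures are saved under pics/ and viewed, and the job is handed in when it is done.

Besides the shell and the picture viewer there is one more tool, called after "Call:" as name(argument=value, ...) on one line, values as JSON. send_rows: Moves the arm, as the interface text tells. Its arguments: {"type":"object","properties":{"motion":{"type":"array"},"force":{"type":"number"}},"required":["motion"]}

```bash
mkdir -p pics; ls
cat > h.py <<'E'
import numpy as np, cv2
from cell import sensors, viewer, manip, spotter
from scipy.spatial.transform import Rotation as Ro
def f_of(s): return s["pixels"].shape[0]/2/np.tan(np.radians(s["vertical_fov"])/2)
def cloud(s,st=None):
    z=s["z_map"]; f=f_of(s); v,u=np.mgrid[:z.shape[0],:z.shape[1]]
    P=np.dstack([(u-s["cx"])*z/f,(v-s["cy"])*z/f,z])
    if "R" in s and s.get("R") is not None: W=(P-s["t"])@np.array(s["R"])
    else:
        T=np.array(s["tool_from_camera"]); P=P@T[:3,:3].T+T[:3,3]
        W=P@Ro.from_euler("xyz",st["tcp_rot"]).as_matrix().T+st["ee_pos"] if len(st["tcp_rot"])==3 else None
    W[z==0]=np.nan
    return W
def proj(s,X):
    c=np.array(s["R"])@X+s["t"]; f=f_of(s); return c[0]/c[2]*f+s["cx"],c[1]/c[2]*f+s["cy"]
E
python3 - <<'E'
from h import *
st=sensors.read_state(); print(st)
for n in ["side","top","wrist"]:
    s=viewer.snapshot(n); cv2.imwrite(f"pics/{n}0.png",s["pixels"]); np.save(f"{n}0.npy",s,allow_pickle=True)
    if n!="wrist": print(n,s["R"],s["t"])
    print(s["vertical_fov"])
E
```

```text
pics
{'time': 0.0, 'joints': array([ 1.09523404e+00,  2.59316854e-01,  1.53608069e+00, -1.76816570e-05,
        1.34799064e+00, -2.02804443e-01]), 'joint_vel': array([ 0.00163316, -0.00023492,  0.00078193, -0.00076669,  0.0022169 ,
       -0.00126653]), 'joint_efforts': array([-1.31871839e-04, -4.46025610e+01, -2.90569031e+01, -4.14504402e-04,
        1.17141323e-02, -2.34783090e-05]), 'ee_pos': array([0.14790441, 0.52919577, 0.23048972]), 'tcp_rot': array([-3.13983045e+00, -3.44766243e-04,  2.86883843e+00]), 'contact_force': array([-0.20916974, -0.23694644,  0.28008466]), 'wrist_torque': array([-0.02221211,  0.02455966,  0.01726394]), 'finger_gap': 0.08540224747469753}
side [[-0.99865411 -0.04558797 -0.02473263]
 [-0.00424079  0.54704355 -0.83709341]
 [ 0.05169121 -0.83586189 -0.54650061]] [0.5692951  0.09394706 1.13777158]
56.39746148092394
top [[ 0.00138265 -0.99936508  0.03560236]
 [-0.99211173 -0.0058336  -0.12522095]
 [ 0.12534913 -0.03514838 -0.99148988]] [0.01236626 0.59616216 0.98654496]
54.665095977078536
60.444968060441056
```

View pics/side0.png

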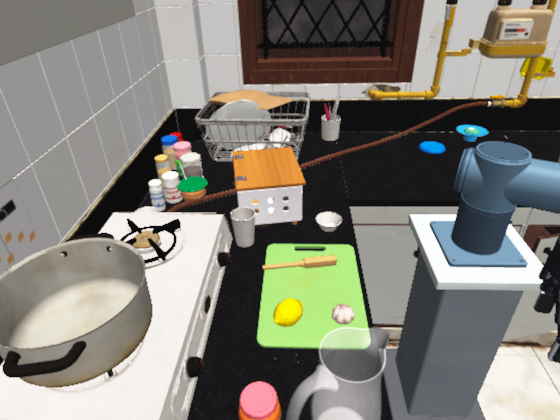

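View pics/top0.png

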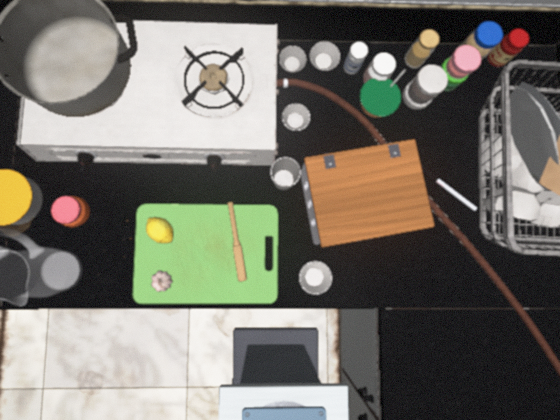

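Run:
```python
from h import *
for n in ["top","side"]:
    s=np.load(f"{n}0.npy",allow_pickle=True).item(); W=cloud(s)
    for q in ["onion_bin","stick","chop_board","tumbler","small_bowl","garlic","lemon"]:
        r=spotter.silhouettes(n,q)
        for k in r[:2]:
            p=W[k["region"]]; p=p[~np.isnan(p[:,0])]
            print(n,q,round(k["conf"],2),np.round(k["uv"]),np.round(np.nanmedian(p,0),3),np.round(np.percentile(p,2,axis=0),3),np.round(np.percentile(p,98,axis=0),3),len(p))
            if q=="stick" or q=="chop_board" or q=="onion_bin":
                np.save(f"{n}_{q}.npy",p) if k is r[0] else 0
```

```text
top onion_bin 0.74 [366. 193.] [ 0.61  -0.176  0.165] [ 0.509 -0.308  0.091] [ 0.715 -0.051  0.169] 10705
top stick 0.76 [239. 250.] [0.487 0.117 0.032] [0.416 0.096 0.023] [0.599 0.139 0.037] 530
top chop_board 0.8 [207. 259.] [0.473 0.195 0.01 ] [0.359 0.022 0.006] [0.598 0.367 0.014] 12155
top tumbler 0.76 [283. 170.] [ 0.683 -0.002  0.041] [ 0.638 -0.033  0.001] [0.703 0.032 0.105] 713
top small_bowl 0.58 [313. 278.] [ 0.417 -0.081  0.014] [ 0.384 -0.113  0.001] [ 0.453 -0.043  0.034] 757
top small_bowl 0.36 [366. 192.] [ 0.61  -0.176  0.165] [ 0.509 -0.307  0.072] [ 0.716 -0.05   0.169] 10763
top garlic 0.62 [160. 281.] [0.411 0.296 0.045] [0.388 0.277 0.031] [0.432 0.32  0.059] 330
top lemon 0.61 [160. 228.] [0.534 0.302 0.061] [0.504 0.275 0.041] [0.562 0.334 0.07 ] 581
side onion_bin 0.67 [270. 185.] [ 0.596 -0.076  0.164] [ 0.502 -0.295  0.035] [ 0.707 -0.041  0.168] 4543
side stick 0.73 [311. 264.] [0.479 0.124 0.028] [0.412 0.105 0.015] [0.595 0.141 0.037] 521
side stick 0.68 [269. 183.] [ 0.596 -0.079  0.163] [ 0.502 -0.317  0.003] [ 0.716 -0.041  0.168] 4762
side chop_board 0.9 [306. 291.] [0.485 0.216 0.01 ] [0.356 0.027 0.004] [0.597 0.375 0.017] 8177
side tumbler 0.65 [248. 226.] [0.667 0.023 0.073] [ 0.637 -0.033  0.003] [0.7   0.036 0.105] 815
side tumbler 0.32 [270. 183.] [ 0.597 -0.076  0.164] [ 0.503 -0.3    0.033] [ 0.709 -0.041  0.168] 4617
side small_bowl 0.75 [330. 220.] [ 0.416 -0.093  0.02 ] [ 0.384 -0.114  0.002] [ 0.449 -0.038  0.035] 359
side small_bowl 0.38 [264. 170.] [ 0.609 -0.152  0.166] [ 0.506 -0.303  0.156] [ 0.712 -0.045  0.169] 2608
side garlic 0.73 [341. 311.] [0.41  0.313 0.043] [0.384 0.252 0.01 ] [0.431 0.326 0.059] 389
side lemon 0.91 [288. 314.] [0.532 0.325 0.057] [0.503 0.292 0.03 ] [0.561 0.341 0.069] 653
```

The side picture shows the bin with three holes in the wall facing the board (around 250–295, 205), the tumbler at (243,227), the bowl at (329,221) and the stick at (300,264). In the top picture the stick runs from its handle at (240,265) to its thin end at (232,205). Next I fit the poses.

Run:
```python
from h import *
S=np.load("top0.npy",allow_pickle=True).item(); W=cloud(S)
p=np.load("top_onion_bin.npy"); l=p[(p[:,2]>.155)&(p[:,2]<.18)]
r=cv2.minAreaRect((l[:,:2]*1000).astype(np.float32)); print("lid",r,np.round(cv2.boxPoints(r)),np.median(l[:,2]))
q=np.load("side_onion_bin.npy")
w=q[(q[:,2]>.04)&(q[:,2]<.145)]
a=np.polyfit(w[:,0],w[:,1],1); 
for _ in range(4):
    e=np.abs(w[:,1]-np.polyval(a,w[:,0])); m=e<.004; a=np.polyfit(w[m,0],w[m,1],1)
print("near wall side y=ax+b",a,m.sum(),len(w),w[m].min(0),w[m].max(0))
for n in ["top","side"]:
    s=np.load(f"{n}_stick.npy"); s=s[s[:,2]>.02]
    for it in range(2):
        c=s[:,:2].mean(0); u,d,v=np.linalg.svd(s[:,:2]-c); v=v[0]*np.sign(v[0][0]); t=(s[:,:2]-c)@v; o=(s[:,:2]-c)@[-v[1],v[0]]
        s=s[np.abs(o-np.median(o))<.014]
    print(n,"stick c",c,"dir",np.degrees(np.arctan2(v[1],v[0])),t.min(),t.max(),"ends",c+v*t.min(),c+v*t.max(),len(s), "zmax",np.percentile(s[:,2],90))
    h=s[((s[:,:2]-c)@v)<t.min()+.08]; vv=cv2.fitLine(h[:,:2].astype(np.float32),cv2.DIST_L2,0,.01,.01).ravel(); print(vv,np.degrees(np.arctan2(vv[1],vv[0])))
# holes in side image
s=np.load("side0.npy",allow_pickle=True).item()
cv2.imwrite("pics/holes.png",cv2.resize(s["pixels"][140:260,210:350],None,fx=5,fy=5,interpolation=cv2.INTER_CUBIC))
```

```text
lid ((614.0350341796875, -183.59820556640625), (204.66110229492188, 258.2567443847656), 10.031936645507812) [[ 491.  -74.]
 [ 536. -329.]
 [ 737. -293.]
 [ 692.  -39.]] 0.16531199502596916
near wall side y=ax+b [ 0.18468497 -0.16563625] 1458 1617 [ 0.4987237  -0.07729718  0.04004132] [ 0.68419137 -0.03747561  0.1449569 ]
top stick c [0.49534319 0.11729412] dir 10.032440923364478 -0.08502167215962614 0.11206015317972882 ends [0.41162156 0.10248286] [0.60568987 0.13681565] 529 zmax 0.03581189431941719
[0.9837471  0.17955938 0.45103157 0.10942584] 10.344096
side stick c [0.49213002 0.12430418] dir 8.601684707579555 -0.08400308084621838 0.11216953856823318 ends [0.40907181 0.11174031] [0.60303788 0.14108076] 458 zmax 0.0353294198510918
[0.9869789  0.16084994 0.4486032  0.11795231] 9.256232
```

View pics/holes.png

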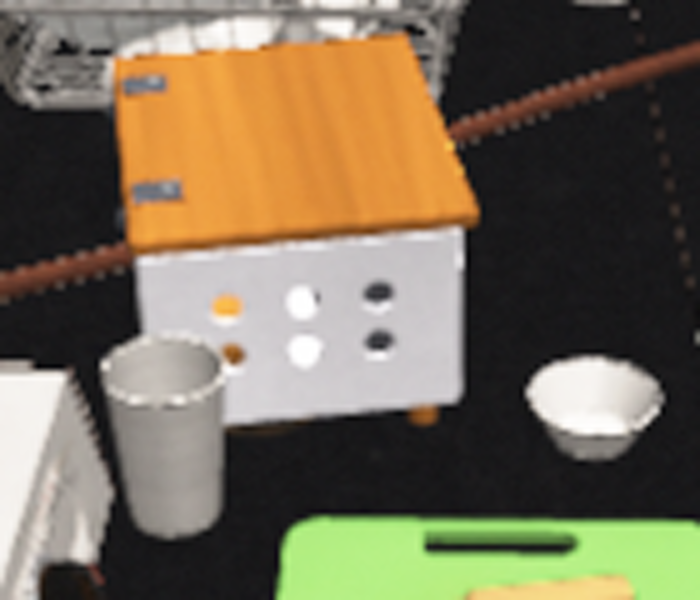

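The lid's hinges are on its large-world-x edge. So the near wall faces the robot, with bin x about 10° from world x, and the holes seen in the side picture are on the bin's side wall. The stick already points almost along bin +x. I'll move above it now.

Call:
send_rows(motion=[[[0, 0, 0, -8.6, 1], [0, 0, 0, -8.6, 1], [0, 0, 0, -8.6, 1], [-0.0247, -0.0464, 0, 0, 1], [-0.0247, -0.0464, 0, 0, 1], [-0.0247, -0.0464, 0, 0, 1], [-0.0247, -0.0464, 0, 0, 1], [-0.0247, -0.0464, 0, 0, 1]]], force=100)

```text
time: 1.85
ee_pos: [0.3116, 0.3218, 0.2315]
tcp_rot: [3.141, 0.001, -2.964]
contact_force: [0.3, 1.0, 0.3]
finger_gap: 0.0857
```

Call:
send_rows(motion=[[[-0.0247, -0.0464, 0, 0, 1], [-0.0247, -0.0464, 0, 0, 1], [-0.0247, -0.0464, 0, 0, 1], [-0.0247, -0.0464, 0, 0, 1], [-0.0247, -0.0464, 0, 0, 1], [0, 0, 0, 0, 1], [0, 0, 0, 0, 1]]])

```text
time: 2.72
ee_pos: [0.4728, 0.1167, 0.2311]
tcp_rot: [3.141, -0.001, -2.965]
contact_force: [-0.1, 0.0, 0.1]
finger_gap: 0.0852
```

Run:
```python
from h import *
st=sensors.read_state(); print(st["time"],st["ee_pos"],st["tcp_rot"],st["joints"])
s=viewer.snapshot("wrist"); W=cloud(s,st); cv2.imwrite("pics/w1.png",s["pixels"])
for k in spotter.silhouettes("wrist","stick")[:1]:
    p=W[k["region"]]; p=p[p[:,2]>.02]; c=p[:,:2].mean(0); v=np.linalg.svd(p[:,:2]-c,full_matrices=False)[2][0]; v*=np.sign(v[0]); t=(p[:,:2]-c)@v
    print(k["conf"],c+v*t.min(),c+v*t.max(),np.degrees(np.arctan2(v[1],v[0])),t.max()-t.min(),np.percentile(p[:,2],95))
```

```text
2.725 [0.47283088 0.11667452 0.23110993] [ 3.14099084e+00 -7.84422990e-04 -2.96501690e+00] [ 1.20580091e-02  1.45256023e-01  1.67922502e+00  4.80488670e-04
  1.31798403e+00 -1.73543422e+00]
0.58 [0.40977776 0.10370292] [0.60601696 0.13774138] 9.840273271457667 0.1991693783735644 0.03590199022330836
```

View pics/w1.png

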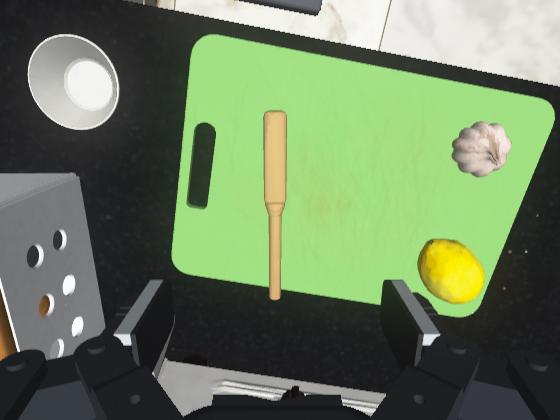

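The wrist picture shows the stick between (275,112) and (275,298), centred under the gripper. I'll descend and grip.

Call:
send_rows(motion=[[[0, -0.002, 0.05, 0, 1], [0, 0, 0.05, 0, 1], [0, 0, 0.05, 0, 1], [0, 0, 0.04, 0, 1], [0, 0, 0.02, 0, 1], [0, 0, 0.009, 0, 1], [0, 0, 0, 0, 0], [0, 0, 0, 0, 0]]], force=110)

```text
time: 3.82
ee_pos: [0.4743, 0.1149, 0.0134]
tcp_rot: [-3.141, 0.002, -2.963]
contact_force: [-0.1, 0.1, 0.8]
finger_gap: 0.0515
```

Call:
send_rows(motion=[[[0, 0, 0, 0, 0], [0, 0, 0, 0, 0], [0, 0, 0, 0, 0], [0, 0, -0.01, 0, 0], [0, 0, -0.03, 0, 0], [0, 0, -0.05, 0, 0], [0, 0, -0.05, 0, 0], [0, 0, 0, 0, 0]]])

```text
time: 4.82
ee_pos: [0.4766, 0.1146, 0.157]
tcp_rot: [-3.14, 0.01, -2.964]
contact_force: [0.2, -0.4, -1.3]
finger_gap: 0.0201
```

Run:
```python
from h import *
st=sensors.read_state(); print(st["time"],st["ee_pos"],st["tcp_rot"],st["joints"],st["finger_gap"])
s=viewer.snapshot("wrist"); W=cloud(s,st); cv2.imwrite("pics/w2.png",s["pixels"])
s=viewer.snapshot("top"); W=cloud(s,st); cv2.imwrite("pics/t2.png",s["pixels"])
for k in spotter.silhouettes("top","stick")[:1]:
    p=W[k["region"]]; print(k["conf"],k["uv"],np.nanpercentile(p,[2,50,98],axis=0))
```

```text
4.825 [0.47656725 0.11464277 0.15701907] [-3.13991338  0.00953356 -2.96403389] [ 8.09082107e-03  2.12002100e-01  1.79064088e+00 -5.23526775e-05
  1.12926946e+00 -1.74023412e+00] 0.020082033897438376
0.62 [230.8, 209.8] [[0.55012624 0.12221844 0.00955339]
 [0.57801236 0.13129002 0.16909081]
 [0.606092   0.15315727 0.17295922]]
```

View pics/w2.png

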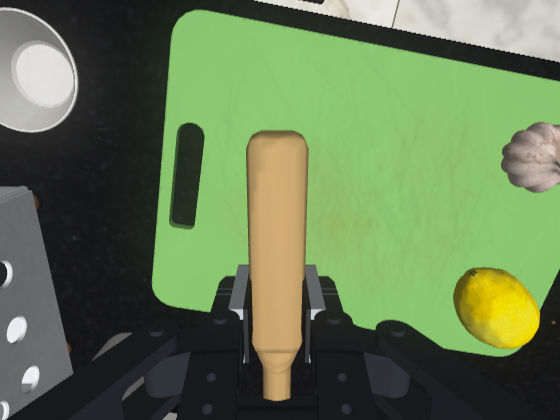

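Run:
```python
from h import *
st=sensors.read_state()
s=viewer.snapshot("wrist"); print(np.round(s["tool_from_camera"],4), f_of(s), s["cx"],s["cy"])
for n in ["side","top"]:
    a=np.load(n+"0.npy",allow_pickle=True).item(); print(n,-np.array(a["R"]).T@a["t"])
# wall/lid from initial side & top: print fits in detail
S=np.load("top0.npy",allow_pickle=True).item(); W=cloud(S)
m=(W[...,0]>.46)&(W[...,0]<.76)&(W[...,1]>-.36)&(W[...,1]<-.02)&(W[...,2]>.15)&(W[...,2]<.18)
l=W[m]; x=np.array([np.cos(.178),np.sin(.178)])
for deg in [9.5,10,10.25,10.5,11]:
    a=np.radians(deg); u=l[:,:2]@[np.cos(a),np.sin(a)]; v=l[:,:2]@[-np.sin(a),np.cos(a)]
    print(deg,[round(float(k),4) for k in np.percentile(u,[0.1,.5,1,99,99.5,99.9])],[round(float(k),4) for k in np.percentile(v,[.1,.5,1,99,99.5,99.9])])
```

```text
[[-7.000e-04 -9.507e-01 -3.101e-01  7.860e-02]
 [ 1.000e+00 -9.000e-04  4.000e-04 -5.000e-04]
 [-6.000e-04 -3.101e-01  9.507e-01 -1.436e-01]
 [ 0.000e+00  0.000e+00  0.000e+00  1.000e+00]] 360.4906583726831 276.516996605154 212.03754685080668
side [0.5101145  0.92557977 0.7145155 ]
top [0.46777982 0.05051164 1.05236107]
9.5 [0.4723, 0.4737, 0.4748, 0.6743, 0.6754, 0.6778] [-0.4111, -0.409, -0.4077, -0.1554, -0.1544, -0.1531]
10 [0.4704, 0.4714, 0.4723, 0.6717, 0.6728, 0.6748] [-0.4158, -0.4141, -0.4126, -0.1603, -0.1594, -0.1586]
10.25 [0.4693, 0.4701, 0.4711, 0.6703, 0.6715, 0.6733] [-0.4181, -0.4166, -0.415, -0.1627, -0.1619, -0.1613]
10.5 [0.468, 0.4688, 0.4698, 0.669, 0.6703, 0.6722] [-0.4204, -0.419, -0.4176, -0.1653, -0.1644, -0.1638]
11 [0.4649, 0.4662, 0.4673, 0.6665, 0.6679, 0.6703] [-0.4257, -0.424, -0.4224, -0.1703, -0.1693, -0.1683]
```

Run:
```python
from h import *
a=np.load("top0.npy",allow_pickle=True).item()["pixels"]
cv2.imwrite("pics/binz.png",cv2.resize(a[130:260,280:450],None,fx=4,fy=4,interpolation=cv2.INTER_CUBIC))
```

```text
(no output)
```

View pics/binz.png

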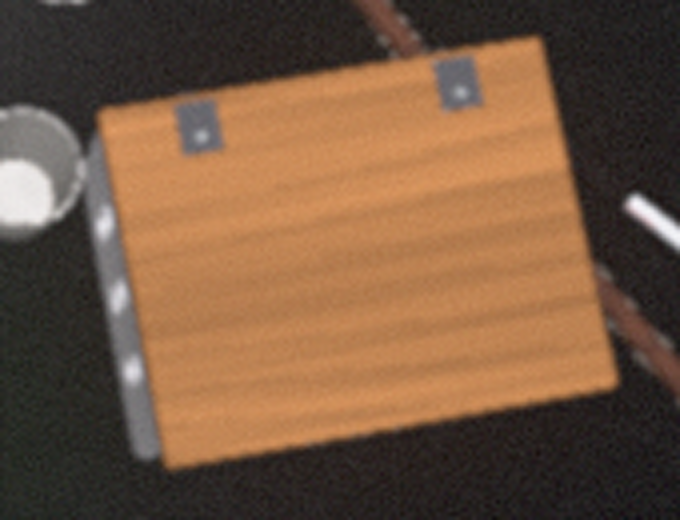

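Bin x is confirmed along about 10° from world x. I'll move to a spot where the tilted wrist camera can see the near wall past the fingers.

Call:
send_rows(motion=[[[0.0156, -0.042, -0.011, 0, 0], [0.0156, -0.042, -0.011, 0, 0], [0.0156, -0.042, -0.011, 0, 0], [0.0156, -0.042, -0.011, 0, 0], [0, 0, 0, 0, 0], [0, 0, 0, 0, 0]]])

```text
time: 5.78
ee_pos: [0.4411, -0.0613, 0.195]
tcp_rot: [3.14, -0.002, -2.965]
contact_force: [0.6, 1.0, -0.4]
finger_gap: 0.0196
```

Run:
```python
from h import *
st=sensors.read_state(); print(st["time"],st["ee_pos"],st["tcp_rot"],st["joints"],st["finger_gap"])
s=viewer.snapshot("wrist"); cv2.imwrite("pics/w3.png",s["pixels"]); np.save("w3.npy",dict(s=s,st=st),allow_pickle=True)
```

```text
5.775 [ 0.44105438 -0.06127584  0.19504555] [ 3.13958395e+00 -2.18187864e-03 -2.96519532e+00] [-3.89945625e-01  1.00607408e-01  1.82431357e+00  5.58488864e-04
  1.21959071e+00 -2.13733000e+00] 0.019635026347445256
```

View pics/w3.png

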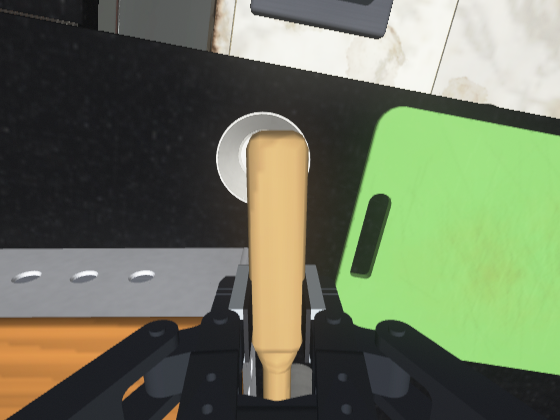

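The three holes show at (27,277), (84,276) and (142,276) in the near wall, whose edges run level in the picture. So the tool and bin yaws match. Next I work out their 3D positions.

Run:
```python
from h import *
d=np.load("w3.npy",allow_pickle=True).item(); s,st=d["s"],d["st"]; W=cloud(s,st)
R=Ro.from_euler("xyz",st["tcp_rot"]).as_matrix(); T=np.array(s["tool_from_camera"]); f=f_of(s)
o=R@T[:3,3]+st["ee_pos"]
def ray(u,v): return R@T[:3,:3]@np.array([(u-s["cx"])/f,(v-s["cy"])/f,1])
p=W[254:312,5:215].reshape(-1,3); p=p[~np.isnan(p[:,0])]
for _ in range(6):
    c=p.mean(0); n=np.linalg.svd(p-c,full_matrices=False)[2][2]; e=(p-c)@n; p=p[np.abs(e)<max(.0025,1.5*np.abs(e).std())]
n*=np.sign(n[0]); print("wall n",n,"yaw",np.degrees(np.arctan2(n[1],n[0])),len(p),"z",p[:,2].min(),p[:,2].max())
g=cv2.cvtColor(s["pixels"],cv2.COLOR_BGR2GRAY).astype(float)
H=[]
nh=np.array([n[0],n[1],0]);nh/=np.linalg.norm(nh)
for (u,v) in [(27,277),(84,276),(142,276)]:
    pt=g[v-10:v+11,u-20:u+21]; bg=np.median(pt); m=np.abs(pt-bg)>25
    yy,xx=np.nonzero(m); uu=u-20+(xx.min()+xx.max())/2; vv=v-10+(yy.min()+yy.max())/2
    r=ray(uu,vv); t=(c-o)@nh/(r@nh); X=o+t*r; H.append(X); print((uu,vv),xx.max()-xx.min()+1,yy.max()-yy.min()+1,np.round(X,4))
H=np.array(H); print(np.diff(H,axis=0),"yaw from holes",np.degrees(np.arctan2(-(H[2]-H[0])[0],(H[2]-H[0])[1])))
tool=(H-st["ee_pos"])@R; print("holes in tool frame",np.round(tool,4))
# bottom & top edges of wall for z check
for v in (248,317):
    r=ray(100,v); t=(c-o)@nh/(r@nh); print(v,o+t*r)
l=W[330:400,5:90].reshape(-1,3); print("lid z",np.nanmedian(l[:,2]))
# stick lateral in tool frame
k=s["pixels"]; P=(W-st["ee_pos"])@R; q=P[140:250,250:305]; mm=(q[...,2]<-.01)&(q[...,2]>-.05); print("handle y range",np.percentile(q[...,1][mm],[1,50,99]),"top z",np.percentile(q[...,2][mm],[5,50]), "x",np.percentile(q[...,0][mm],[1,99]))
ys=[ (round(float(np.median(P[r,250:305,0][(P[r,250:305,2]<-.01)])),3), round(float(np.mean(P[r,250:305,1][(P[r,250:305,2]<-.01)])),4), round(float(np.median(P[r,262:292,2])),4)) for r in range(145,335,15)]; print(ys)
```

```text
wall n [0.98389917 0.17871649 0.0016869 ] yaw 10.295022648541076 11677 z 0.04122416516209959 0.13507693456316452
(np.float64(26.0), np.float64(276.0)) 31 13 [ 0.5314 -0.2454  0.0842]
(np.float64(83.5), np.float64(276.0)) 28 13 [ 0.5233 -0.2007  0.0846]
(np.float64(141.0), np.float64(276.0)) 27 13 [ 0.5152 -0.1562  0.0851]
[[-0.00811384  0.04466961  0.00046328]
 [-0.00809192  0.04454895  0.00046203]] yaw from holes 10.295022648541165
holes in tool frame [[-0.0569 -0.1974  0.1103]
 [-0.0567 -0.152   0.11  ]
 [-0.0566 -0.1067  0.1096]]
248 [ 0.52552204 -0.21292212  0.02995331]
317 [ 0.51641874 -0.16280515  0.13998529]
lid z 0.16581456865132435
handle y range [-0.00989333 -0.00029138  0.00938203] top z [-0.02237978 -0.0212481 ] x [0.02450381 0.06373214]
[(0.062, -0.0003, -0.0211), (0.057, -0.0003, -0.0214), (0.052, -0.0003, -0.0215), (0.047, -0.0003, -0.0214), (0.041, -0.0003, nan), (0.036, -0.0003, -0.0216), (0.03, -0.0003, -0.0216), (0.024, -0.0003, -0.0217), (0.018, -0.0003, -0.0214), (0.011, -0.0003, -0.0214), (0.005, -0.0003, -0.0216), (-0.002, -0.0005, -0.0213), (-0.009, -0.0002, nan)]
```

Call:
send_rows(motion=[[[0.0295, -0.038, 0, 0, 0], [0.0295, -0.038, 0, 0, 0], [0.0295, -0.038, 0, 0, 0], [0.0295, -0.0377, 0, 0, 0], [0, 0, 0.04, 0, 0], [0, 0, 0.04, 0, 0], [0, 0, 0.0393, 0, 0], [0, 0, 0, 0, 0]]])

```text
time: 6.82
ee_pos: [0.351, -0.2287, 0.0744]
tcp_rot: [3.135, -0.004, -2.962]
contact_force: [-0.1, 0.6, -0.8]
finger_gap: 0.0196
```

```bash
cat > rel.py <<'E'
from h import *
st=sensors.read_state(); R=Ro.from_euler("xyz",st["tcp_rot"]).as_matrix()
H=np.array([[ 0.5314,-0.2454,.085],[0.5233,-0.2007,.085],[0.5152,-0.1562,.085]])
bx=np.array([.98389,.17872,0]);by=np.array([-.17872,.98389,0])
tip=st["ee_pos"]+R@np.array([-.135,-.0003,-.0093])
rel=tip-H[1]
print(round(st["time"],2),"tcp",np.round(st["ee_pos"],4),"rot",np.round(st["tcp_rot"],4),"tip rel hole1 bin axes mm",np.round([rel@bx*1000,rel@by*1000,rel[2]*1000],1),"F",np.round(st["contact_force"],1),"bin:",round(float(st["contact_force"]@bx),2), "gap",round(st["finger_gap"],4))
E
python3 rel.py
python3 - <<'E'
from h import *
for n in ["wrist","side","top"]:
    s=viewer.snapshot(n); cv2.imwrite(f"pics/{n}4.png",s["pixels"])
E
```

```text
6.83 tcp [ 0.351  -0.2287  0.0744] rot [ 3.1346 -0.004  -2.9623] tip rel hole1 bin axes mm [-39.5   2.9  -1.8] F [-0.1  0.6 -0.8] bin: 0.05 gap 0.0196
```

View pics/wrist4.png

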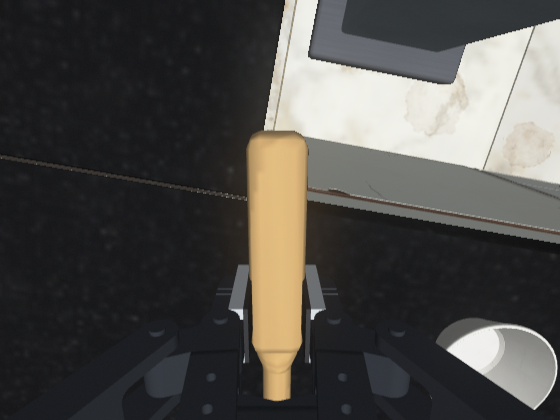

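View pics/top4.png

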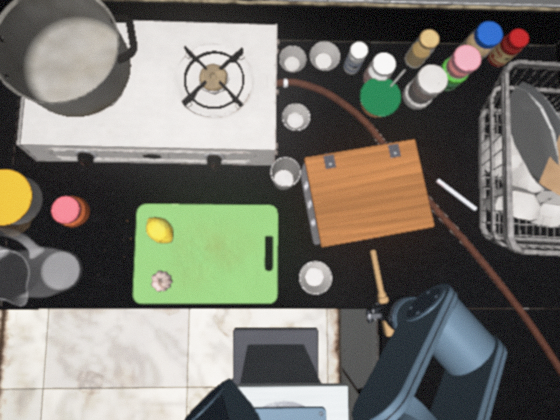

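```bash
python3 rel.py
python3 - <<'E'
from h import *
s=viewer.snapshot("top"); W=cloud(s)
for k in spotter.silhouettes("top","stick")[:1]:
    p=W[k["region"]]; p=p[(p[:,2]>.07)&(p[:,2]<.11)]; c=p[:,:2].mean(0); v=np.linalg.svd(p[:,:2]-c,full_matrices=False)[2][0]; v*=np.sign(v[0]); t=(p[:,:2]-c)@v
    bx=np.array([.98389,.17872]);by=np.array([-.17872,.98389]); tip=c+v*t.max()
    print(k["conf"],tip,np.degrees(np.arctan2(v[1],v[0])),np.percentile(p[:,2],95),(tip-[.5233,-.2007])@bx,(tip-[.5233,-.2007])@by)
E
python3 rel.py
```

```text
6.97 tcp [ 0.3534 -0.232   0.0781] rot [-3.1404e+00  8.0000e-04 -2.9627e+00] tip rel hole1 bin axes mm [-37.7  -0.9   2.5] F [-0.4  0.9  0.2] bin: -0.19 gap 0.0197
0.61 [ 0.48478487 -0.21011762] 8.349327474099631 0.10035780274998736 -0.039577771723227725 -0.0023824750930821342
7.08 tcp [ 0.3536 -0.2325  0.0785] rot [-3.1390e+00  1.6000e-03 -2.9632e+00] tip rel hole1 bin axes mm [-37.7  -1.4   3. ] F [-0.6 -0.5  0.2] bin: -0.71 gap 0.0196
```

Call:
send_rows(motion=[[[0, 0.0014, 0.003, 0, 0], [-0.015, 0, 0, 0, 0], [-0.015, 0, 0, 0, 0], [0, 0, 0, 0, 0], [0, 0, 0, 0, 0]]])

```text
time: 7.7
ee_pos: [0.3818, -0.2249, 0.0738]
tcp_rot: [3.141, -0.001, -2.963]
contact_force: [-0.2, 0.3, 0.3]
finger_gap: 0.02
```

```bash
python3 rel.py;python3 - <<'E'
from h import *
s=viewer.snapshot("top"); s=viewer.snapshot("side"); cv2.imwrite("pics/s5.png",cv2.resize(s["pixels"][140:260,210:380],None,fx=4,fy=4,interpolation=cv2.INTER_CUBIC))
E
python3 rel.py
```

```text
7.7 tcp [ 0.3818 -0.2249  0.0738] rot [ 3.1411e+00 -5.0000e-04 -2.9631e+00] tip rel hole1 bin axes mm [-8.6  1.  -1.9] F [-0.2  0.3  0.3] bin: -0.17 gap 0.02
7.8 tcp [ 0.3814 -0.225   0.0738] rot [ 3.1411e+00 -5.0000e-04 -2.9639e+00] tip rel hole1 bin axes mm [-8.9  0.8 -1.9] F [-0.3  0.4 -0.4] bin: -0.22 gap 0.0197
```

View pics/s5.png

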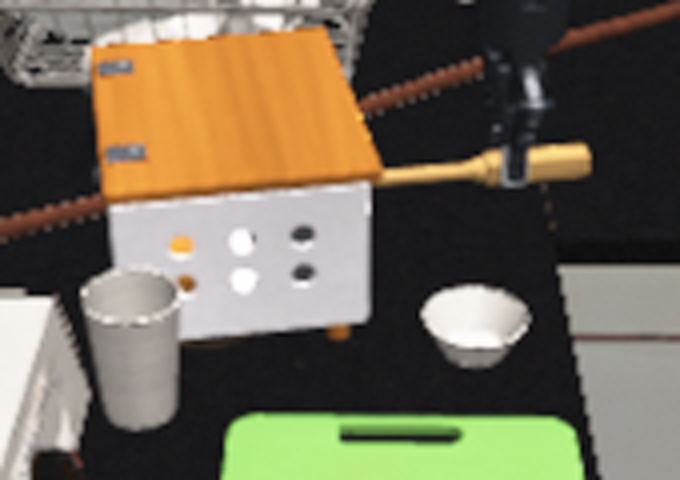

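Call:
send_rows(motion=[[[0, -0.0008, -0.0018, 0, 0], [0, 0, 0, 0, 0], [0, 0, 0, 0, 0]]])

```text
time: 8.18
ee_pos: [0.3818, -0.2261, 0.0759]
tcp_rot: [-3.141, 0.0, -2.964]
contact_force: [-0.6, 0.3, -0.5]
finger_gap: 0.0199
```

```bash
python3 rel.py
```

```text
8.18 tcp [ 0.3818 -0.2261  0.0759] rot [-3.1415e+00  1.0000e-04 -2.9644e+00] tip rel hole1 bin axes mm [-8.8 -0.4  0.2] F [-0.6  0.3 -0.5] bin: -0.5 gap 0.0199
```

Call:
send_rows(motion=[[[-0.004, 0, 0, 0, 0], [-0.004, 0, 0, 0, 0], [-0.004, 0, 0, 0, 0], [-0.004, 0, 0, 0, 0], [0, 0, 0, 0, 0]]])

```text
time: 8.8
ee_pos: [0.398, -0.2232, 0.0758]
tcp_rot: [-3.141, 0.0, -2.964]
contact_force: [0.6, 0.9, -0.3]
finger_gap: 0.02
```

```bash
python3 rel.py
```

```text
8.8 tcp [ 0.398  -0.2232  0.0758] rot [-3.1415e+00  1.0000e-04 -2.9636e+00] tip rel hole1 bin axes mm [ 7.7 -0.2  0.1] F [ 0.6  0.9 -0.3] bin: 0.71 gap 0.02
```

In the hole with no contact. Continuing to about 21 mm, then in small steps.

Call:
send_rows(motion=[[[-0.004, 0, 0, 0, 0], [-0.004, 0, 0, 0, 0], [-0.004, 0, 0, 0, 0], [-0.003, 0, 0, 0, 0], [-0.003, 0, 0, 0, 0], [0, 0, 0, 0, 0]]])

```text
time: 9.55
ee_pos: [0.4155, -0.2201, 0.0758]
tcp_rot: [-3.141, 0.0, -2.964]
contact_force: [-0.1, -0.5, 0.1]
finger_gap: 0.0198
```

```bash
python3 rel.py
```

```text
9.55 tcp [ 0.4155 -0.2201  0.0758] rot [-3.1415e+00  1.0000e-04 -2.9639e+00] tip rel hole1 bin axes mm [25.5 -0.3  0.1] F [-0.1 -0.5  0.1] bin: -0.22 gap 0.0198
```

Call:
send_rows(motion=[[[-0.003, 0, 0, 0, 0], [-0.003, 0, 0, 0, 0], [0, 0, 0, 0, 0]]])

```text
time: 9.93
ee_pos: [0.4215, -0.219, 0.0758]
tcp_rot: [-3.141, 0.0, -2.964]
contact_force: [0.0, -0.1, 0.4]
finger_gap: 0.0199
```

```bash
python3 rel.py
```

```text
9.93 tcp [ 0.4215 -0.219   0.0758] rot [-3.1414e+00  1.0000e-04 -2.9640e+00] tip rel hole1 bin axes mm [31.6 -0.4  0.2] F [ 0.  -0.1  0.4] bin: -0.0 gap 0.0199
```

Call:
send_rows(motion=[[[-0.003, 0, 0, 0, 0], [-0.003, 0, 0, 0, 0], [0, 0, 0, 0, 0]]])

```text
time: 10.3
ee_pos: [0.4274, -0.218, 0.0758]
tcp_rot: [-3.141, 0.0, -2.964]
contact_force: [-0.2, -0.1, -1.0]
finger_gap: 0.0194
```

```bash
python3 rel.py
```

```text
10.3 tcp [ 0.4274 -0.218   0.0758] rot [-3.1414e+00  2.0000e-04 -2.9639e+00] tip rel hole1 bin axes mm [37.6 -0.4  0.2] F [-0.2 -0.1 -1. ] bin: -0.23 gap 0.0194
```

Nothing behind hole 1 down to 38 mm. I'll withdraw and try hole 0.

Call:
send_rows(motion=[[[0, 0, 0, 0, 0], [0.016, 0, 0, 0, 0], [0.016, 0, 0, 0, 0], [0.016, 0, 0, 0, 0], [0, -0.0225, 0, 0, 0], [0, -0.0222, 0, 0, 0], [0, 0, 0, 0, 0], [0, 0, 0, 0, 0]]])

```text
time: 11.3
ee_pos: [0.3877, -0.2705, 0.0755]
tcp_rot: [3.141, -0.0, -2.965]
contact_force: [-0.3, 0.8, -0.7]
finger_gap: 0.0198
```

```bash
python3 rel.py
```

```text
11.3 tcp [ 0.3877 -0.2705  0.0755] rot [ 3.1406e+00 -4.0000e-04 -2.9647e+00] tip rel hole1 bin axes mm [-10.9 -45.1  -0.3] F [-0.3  0.8 -0.7] bin: -0.19 gap 0.0198
```

Call:
send_rows(motion=[[[-0.004, 0, 0, 0, 0], [-0.004, 0, 0, 0, 0], [-0.004, 0, 0, 0, 0], [-0.004, 0, 0, 0, 0], [0, 0, 0, 0, 0]]])

```text
time: 11.92
ee_pos: [0.4039, -0.2674, 0.0758]
tcp_rot: [-3.141, 0.0, -2.963]
contact_force: [-0.3, -0.3, -0.6]
finger_gap: 0.0197
```

```bash
python3 rel.py
```

```text
11.93 tcp [ 0.4039 -0.2674  0.0758] rot [-3.1414e+00  1.0000e-04 -2.9634e+00] tip rel hole1 bin axes mm [  5.6 -44.8   0.2] F [-0.3 -0.3 -0.6] bin: -0.37 gap 0.0197
```

Call:
send_rows(motion=[[[-0.004, 0, 0, 0, 0], [-0.004, 0, 0, 0, 0], [-0.004, 0, 0, 0, 0], [-0.004, 0, 0, 0, 0], [-0.002, 0, 0, 0, 0], [-0.002, 0, 0, 0, 0], [-0.002, 0, 0, 0, 0], [0, 0, 0, 0, 0]]])

```text
time: 12.92
ee_pos: [0.4253, -0.2637, 0.0758]
tcp_rot: [3.142, 0.0, -2.964]
contact_force: [0.6, 0.1, -0.7]
finger_gap: 0.0197
```

```bash
python3 rel.py
```

```text
12.93 tcp [ 0.4253 -0.2637  0.0758] rot [ 3.1416  0.     -2.964 ] tip rel hole1 bin axes mm [ 27.3 -45.    0.1] F [ 0.6  0.1 -0.7] bin: 0.6 gap 0.0197
```

Call:
send_rows(motion=[[[-0.002, 0, 0, 0, 0], [-0.002, 0, 0, 0, 0], [-0.002, 0, 0, 0, 0], [0, 0, 0, 0, 0]]])

```text
time: 13.42
ee_pos: [0.4313, -0.2626, 0.0758]
tcp_rot: [-3.141, 0.0, -2.964]
contact_force: [0.1, 0.2, -0.2]
finger_gap: 0.0198
```

```bash
python3 rel.py
```

```text
13.43 tcp [ 0.4313 -0.2626  0.0758] rot [-3.1415e+00  1.0000e-04 -2.9639e+00] tip rel hole1 bin axes mm [ 33.4 -45.1   0.1] F [ 0.1  0.2 -0.2] bin: 0.15 gap 0.0198
```

Nothing behind hole 0 either, so I'm going to hole 2.

Call:
send_rows(motion=[[[0.015, 0, 0, 0, 0], [0.015, 0, 0, 0, 0], [0.015, 0, 0, 0, 0], [0, 0.03, 0, 0, 0], [0, 0.03, 0, 0, 0], [0, 0.03, 0, 0, 0], [0, 0, 0, 0, 0], [0, 0, 0, 0, 0]]])

```text
time: 14.42
ee_pos: [0.371, -0.1828, 0.0762]
tcp_rot: [-3.14, 0.001, -2.964]
contact_force: [0.5, -0.1, -1.6]
finger_gap: 0.0198
```

```bash
python3 rel.py
```

```text
14.43 tcp [ 0.371  -0.1828  0.0762] rot [-3.1403e+00  8.0000e-04 -2.9643e+00] tip rel hole1 bin axes mm [-11.7  44.2   0.6] F [ 0.5 -0.1 -1.6] bin: 0.47 gap 0.0198
```

Call:
send_rows(motion=[[[-0.004, 0.0008, 0, 0, 0], [-0.004, 0, 0, 0, 0], [-0.004, 0, 0, 0, 0], [-0.004, 0, 0, 0, 0], [0, 0, 0, 0, 0]]])

```text
time: 15.05
ee_pos: [0.3869, -0.1783, 0.0757]
tcp_rot: [3.142, -0.0, -2.964]
contact_force: [-0.9, -0.8, -1.6]
finger_gap: 0.0197
```

```bash
python3 rel.py
```

```text
15.05 tcp [ 0.3869 -0.1783  0.0757] rot [ 3.1416 -0.     -2.9636] tip rel hole1 bin axes mm [ 4.8 45.8  0. ] F [-0.9 -0.8 -1.6] bin: -1.07 gap 0.0197
```

Call:
send_rows(motion=[[[-0.004, -0.0005, 0, 0, 0], [-0.004, 0, 0, 0, 0], [-0.004, 0, 0, 0, 0], [-0.003, 0, 0, 0, 0], [-0.003, 0, 0, 0, 0], [0, 0, 0, 0, 0]]])

```text
time: 15.8
ee_pos: [0.4045, -0.1757, 0.0758]
tcp_rot: [-3.142, 0.0, -2.964]
contact_force: [-0.0, -0.5, -0.8]
finger_gap: 0.0197
```

```bash
python3 rel.py
```

```text
15.8 tcp [ 0.4045 -0.1757  0.0758] rot [-3.1415  0.     -2.9638] tip rel hole1 bin axes mm [22.6 45.3  0.1] F [-0.  -0.5 -0.8] bin: -0.14 gap 0.0197
```

Call:
send_rows(motion=[[[-0.0015, 0, 0, 0, 0], [-0.0015, 0, 0, 0, 0], [-0.0015, 0, 0, 0, 0], [0, 0, 0, 0, 0]]])

```text
time: 16.3
ee_pos: [0.4074, -0.1748, 0.0756]
tcp_rot: [3.141, -0.003, -2.964]
contact_force: [-6.4, -1.9, 1.6]
finger_gap: 0.0198
```

```bash
python3 rel.py
```

```text
16.3 tcp [ 0.4074 -0.1748  0.0756] rot [ 3.1408e+00 -2.7000e-03 -2.9639e+00] tip rel hole1 bin axes mm [25.6 45.6 -0.5] F [-6.4 -1.9  1.6] bin: -6.63 gap 0.0198
```

Catch found behind hole 2: 6.6 N at about 25 mm. Pushing gently.

Call:
send_rows(motion=[[[-0.0015, 0, 0, 0, 0], [-0.0015, 0, 0, 0, 0], [-0.0015, 0, 0, 0, 0], [-0.0015, 0, 0, 0, 0], [0, 0, 0, 0, 0]]])

```text
time: 16.92
ee_pos: [0.4127, -0.1738, 0.0755]
tcp_rot: [3.14, -0.004, -2.964]
contact_force: [-7.2, -2.8, 1.7]
finger_gap: 0.0199
```

```bash
python3 rel.py
```

```text
16.93 tcp [ 0.4127 -0.1738  0.0755] rot [ 3.1405 -0.0037 -2.964 ] tip rel hole1 bin axes mm [31.1 45.6 -0.7] F [-7.2 -2.8  1.7] bin: -7.58 gap 0.0199
```

Call:
send_rows(motion=[[[-0.0015, 0, 0, 0, 0], [-0.0015, 0, 0, 0, 0], [0, 0, 0, 0, 0]]])

```text
time: 17.3
ee_pos: [0.4154, -0.1732, 0.0754]
tcp_rot: [3.14, -0.004, -2.964]
contact_force: [-10.0, -3.9, 2.1]
finger_gap: 0.0197
```

```bash
python3 rel.py
python3 - <<'E'
from h import *
s=viewer.snapshot("side"); cv2.imwrite("pics/s6.png",s["pixels"])
E
python3 rel.py
```

```text
17.3 tcp [ 0.4154 -0.1732  0.0754] rot [ 3.1403 -0.0044 -2.9639] tip rel hole1 bin axes mm [33.8 45.7 -0.9] F [-10.   -3.9   2.1] bin: -10.51 gap 0.0197
17.35 tcp [ 0.4154 -0.1733  0.0754] rot [ 3.1404 -0.0043 -2.9639] tip rel hole1 bin axes mm [33.7 45.7 -0.9] F [-10.6  -3.1   2.8] bin: -11.01 gap 0.0196
```

View pics/s6.png

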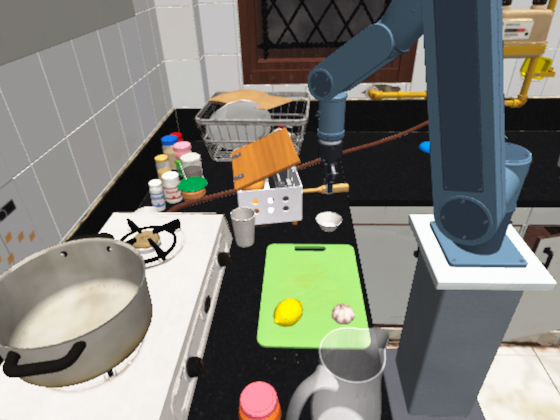

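The lid has sprung ajar (side picture, lid tilted up around (265,155)). I'll hold briefly, then withdraw and measure the angle.

Call:
send_rows(motion=[[[0, 0, 0, 0, 0], [0, 0, 0, 0, 0], [0.01, 0, 0, 0, 0], [0.02, 0, 0, 0, 0], [0.03, 0, 0, 0, 0], [0.03, 0, 0, 0, 0], [0, 0, 0, 0, 0]]])

```text
time: 18.23
ee_pos: [0.3271, -0.1888, 0.0757]
tcp_rot: [3.141, -0.0, -2.966]
contact_force: [0.5, 0.1, 0.3]
finger_gap: 0.0196
```

```bash
cat > lid.py <<'E'
from h import *
bx=np.array([.98389,.17872,0]);by=np.array([-.17872,.98389,0])
C=np.array([0.5233,-0.2007,0])+.095*bx
def lid(n="side",show=True):
    s=viewer.snapshot(n); W=cloud(s)-C; x=W@bx;y=W@by;z=W[...,2]-.15
    hsv=cv2.cvtColor(s["pixels"],cv2.COLOR_BGR2HSV)
    # wooden top: orange
    m=(hsv[...,1]>100)&(hsv[...,0]<22)&(np.abs(y)<.135)&(x>-.16)&(x<.13)&(z>.0)&(z<.25)
    X=.095-x[m];Z=z[m]
    if m.sum()<50: print("few",m.sum()); return
    # line fit robust
    a=cv2.fitLine(np.c_[X,Z].astype(np.float32),cv2.DIST_HUBER,0,.001,.001).ravel()
    r=X*np.cos(0)+0; th=np.arctan2(a[1],a[0]); th=th if th>0 else th+np.pi
    print(n,"lid angle",round(float(th),3),"n",m.sum(),"max reach",round(float(np.percentile(np.hypot(X,Z),99)),3),"edge X",round(float(np.percentile(X,99)),3),"Zmax",round(float(np.percentile(Z,99)),3))
    return s
if __name__=="__main__":
    for n in ["side","top"]:
        s=lid(n); cv2.imwrite(f"pics/lid_{n}_{sensors.read_state()['time']:.2f}.png",s["pixels"])
E
python3 lid.py; python3 rel.py
```

```text
side lid angle 0.419 n 2453 max reach 0.201 edge X 0.177 Zmax 0.095
top lid angle 0.421 n 9510 max reach 0.201 edge X 0.179 Zmax 0.095
18.32 tcp [ 0.3292 -0.1896  0.0761] rot [-3.1407e+00  1.0000e-03 -2.9656e+00] tip rel hole1 bin axes mm [-54.   44.8   0.6] F [-0.  -0.8 -0.5] bin: -0.16 gap 0.0197
```

Step 1 is done: the lid measures 0.42 rad. Plan for the lid:
1. Go under the keeper strip (gap between the wall top at 150 and the keeper at 190 mm).
2. Lift on the keeper.
3. Push the underside with the tip.

Call:
send_rows(motion=[[[0, -0.015, -0.028, 0, 0], [0, -0.015, -0.028, 0, 0], [0, -0.015, -0.028, 0, 0], [0, 0, 0, 0, 0], [0, 0, 0, 0, 0]]], force=120)

```text
time: 18.95
ee_pos: [0.3369, -0.2326, 0.159]
tcp_rot: [3.14, -0.0, -2.964]
contact_force: [-0.4, -1.6, -1.1]
finger_gap: 0.0196
```

```bash
python3 rel.py
```

```text
18.95 tcp [ 0.3369 -0.2326  0.159 ] rot [ 3.1402e+00 -4.0000e-04 -2.9637e+00] tip rel hole1 bin axes mm [-54.1   1.4  83.2] F [-0.4 -1.6 -1.1] bin: -0.64 gap 0.0196
```

Call:
send_rows(motion=[[[-0.025, 0, 0, 0, 0], [-0.025, 0, 0, 0, 0], [-0.025, 0, 0, 0, 0], [-0.025, 0, 0, 0, 0], [-0.024, 0, 0, 0, 0], [0, 0, 0, 0, 0], [0, 0, 0, 0, 0]]])

```text
time: 19.82
ee_pos: [0.4579, -0.2107, 0.1586]
tcp_rot: [3.14, -0.002, -2.963]
contact_force: [-1.5, 0.7, -0.8]
finger_gap: 0.0197
```

```bash
python3 rel.py; python3 lid.py
```

```text
19.82 tcp [ 0.4579 -0.2107  0.1586] rot [ 3.1396e+00 -2.2000e-03 -2.9633e+00] tip rel hole1 bin axes mm [68.9  1.4 82.6] F [-1.5  0.7 -0.8] bin: -1.31 gap 0.0197
side lid angle 0.422 n 2519 max reach 0.235 edge X 0.234 Zmax 0.095
top lid angle 0.415 n 9550 max reach 0.201 edge X 0.18 Zmax 0.095
```

Call:
send_rows(motion=[[[0, 0, -0.008, 0, 0], [0, 0, -0.008, 0, 0], [0, 0, -0.007, 0, 0], [0, 0, -0.007, 0, 0], [0, 0, 0, 0, 0]]])

```text
time: 20.55
ee_pos: [0.4594, -0.2119, 0.1906]
tcp_rot: [-3.14, 0.001, -2.964]
contact_force: [-0.3, 0.3, -0.4]
finger_gap: 0.0195
```

```bash
python3 rel.py; python3 lid.py
```

```text
20.55 tcp [ 0.4594 -0.2119  0.1906] rot [-3.1404e+00  1.0000e-03 -2.9641e+00] tip rel hole1 bin axes mm [ 7.010e+01 -1.000e-01  1.151e+02] F [-0.3  0.3 -0.4] bin: -0.22 gap 0.0195
side lid angle 0.509 n 2461 max reach 0.24 edge X 0.234 Zmax 0.111
top lid angle 0.511 n 9187 max reach 0.202 edge X 0.177 Zmax 0.11
```

Call:
send_rows(motion=[[[-0.002, 0, -0.008, 0, 0], [-0.002, 0, -0.008, 0, 0], [-0.002, 0, -0.008, 0, 0], [-0.002, 0, -0.008, 0, 0], [-0.002, 0, -0.008, 0, 0], [0, 0, 0, 0, 0]]])

```text
time: 21.4
ee_pos: [0.4693, -0.2101, 0.2307]
tcp_rot: [-3.14, 0.001, -2.964]
contact_force: [0.5, 0.8, -1.0]
finger_gap: 0.0192
```

```bash
python3 rel.py; python3 lid.py
```

```text
21.4 tcp [ 0.4693 -0.2101  0.2307] rot [-3.1403e+00  9.0000e-04 -2.9639e+00] tip rel hole1 bin axes mm [ 80.2  -0.2 155.1] F [ 0.5  0.8 -1. ] bin: 0.62 gap 0.0192
side lid angle 0.77 n 2179 max reach 0.243 edge X 0.224 Zmax 0.15
top lid angle 0.772 n 7475 max reach 0.203 edge X 0.175 Zmax 0.15
```

Call:
send_rows(motion=[[[-0.01, 0, 0, 0, 0], [-0.01, 0, 0, 0, 0], [-0.01, 0, 0, 0, 0], [-0.01, 0, 0, 0, 0], [-0.01, 0, 0, 0, 0], [-0.01, 0, 0, 0, 0], [0, 0, 0, 0, 0]]])

```text
time: 22.38
ee_pos: [0.5291, -0.199, 0.2298]
tcp_rot: [-3.141, 0.001, -2.963]
contact_force: [0.2, -0.5, -0.4]
finger_gap: 0.0193
```

```bash
python3 rel.py; python3 lid.py
```

```text
22.38 tcp [ 0.5291 -0.199   0.2298] rot [-3.1415e+00  1.1000e-03 -2.9634e+00] tip rel hole1 bin axes mm [1.410e+02 1.000e-01 1.542e+02] F [ 0.2 -0.5 -0.4] bin: 0.14 gap 0.0193
side lid angle 1.067 n 1760 max reach 0.261 edge X 0.243 Zmax 0.183
top lid angle 1.08 n 4015 max reach 0.203 edge X 0.091 Zmax 0.184
```

Call:
send_rows(motion=[[[-0.007, 0, 0, 0, 0], [-0.007, 0, 0, 0, 0], [-0.007, 0, 0, 0, 0], [-0.007, 0, 0, 0, 0], [0, 0, 0, 0, 0], [0, 0, 0, 0, 0]]])

```text
time: 23.22
ee_pos: [0.5562, -0.1941, 0.2299]
tcp_rot: [-3.141, 0.001, -2.964]
contact_force: [0.5, 0.3, -0.3]
finger_gap: 0.0194
```

```bash
python3 rel.py; python3 lid.py
```

```text
23.23 tcp [ 0.5562 -0.1941  0.2299] rot [-3.1414e+00  1.3000e-03 -2.9638e+00] tip rel hole1 bin axes mm [168.5   0.  154.4] F [ 0.5  0.3 -0.3] bin: 0.59 gap 0.0194
side lid angle 1.309 n 1164 max reach 0.24 edge X 0.218 Zmax 0.199
top lid angle 1.897 n 946 max reach 0.203 edge X 0.112 Zmax 0.2
```

Call:
send_rows(motion=[[[-0.004, 0, 0, 0, 0], [0, 0, 0, 0, 0], [0.02, 0, 0, 0, 0], [0.04, 0, 0, 0, 0], [0.04, 0, 0, 0, 0], [0.04, 0, 0, 0, 0], [0.04, 0, 0, 0, 0], [0.04, 0, 0, 0, 0]]])

```text
time: 24.32
ee_pos: [0.3423, -0.2328, 0.2302]
tcp_rot: [-3.14, 0.002, -2.964]
contact_force: [0.5, -0.4, -1.0]
finger_gap: 0.0197
```

```bash
python3 rel.py; python3 lid.py; ls pics
```

```text
24.32 tcp [ 0.3423 -0.2328  0.2302] rot [-3.1400e+00  1.5000e-03 -2.9637e+00] tip rel hole1 bin axes mm [-48.8   0.3 154.7] F [ 0.5 -0.4 -1. ] bin: 0.46 gap 0.0197
side lid angle 1.357 n 872 max reach 0.264 edge X 0.247 Zmax 0.2
top lid angle 2.707 n 1084 max reach 0.264 edge X 0.247 Zmax 0.201
binz.png
holes.png
lid_side_18.27.png
lid_side_19.88.png
lid_side_20.60.png
lid_side_21.45.png
lid_side_22.43.png
lid_side_23.27.png
lid_side_24.38.png
lid_top_18.32.png
lid_top_19.93.png
lid_top_20.65.png
lid_top_21.50.png
lid_top_22.48.png
lid_top_23.32.png
lid_top_24.43.png
s5.png
s6.png
side0.png
side4.png
t2.png
top0.png
top4.png
w1.png
w2.png
w3.png
wrist0.png
wrist4.png
```

Call:
send_rows(motion=[[[-0.0241, 0.0399, 0, 0, 0], [-0.0241, 0.0399, 0, 0, 0], [-0.0241, 0.0399, 0, 0, 0], [-0.0241, 0.0399, 0, 0, 0], [-0.0241, 0.0399, 0, 0, 0], [-0.0241, 0.0399, 0, 0, 0], [-0.0241, 0.0399, 0, 0, 0], [-0.0241, 0.0399, 0, 0, 0]]])

```text
time: 25.42
ee_pos: [0.4776, 0.1183, 0.2302]
tcp_rot: [3.141, 0.002, -2.964]
contact_force: [0.7, 0.0, -1.0]
finger_gap: 0.0196
```

Call:
send_rows(motion=[[[0, 0, 0.05, 0, 0], [0, 0, 0.05, 0, 0], [0, 0, 0.05, 0, 0], [0, 0, 0.04, 0, 0], [0, 0, 0, 0, 0], [0, 0, 0, 0, 0]]])

```text
time: 26.18
ee_pos: [0.4778, 0.1162, 0.0411]
tcp_rot: [-3.141, 0.002, -2.964]
contact_force: [0.5, 0.1, -0.6]
finger_gap: 0.0197
```

```bash
python3 rel.py
python3 - <<'E'
from h import *
s=viewer.snapshot("side"); cv2.imwrite("pics/s8.png",s["pixels"])
E
python3 rel.py
```

```text
26.18 tcp [0.4778 0.1162 0.0411] rot [-3.1415e+00  2.4000e-03 -2.9640e+00] tip rel hole1 bin axes mm [146.9 319.3 -34.3] F [ 0.5  0.1 -0.6] bin: 0.47 gap 0.0197
26.23 tcp [0.4782 0.1161 0.0416] rot [-3.1412  0.0037 -2.964 ] tip rel hole1 bin axes mm [147.2 319.2 -33.6] F [-0.1 -0.2  0.3] bin: -0.08 gap 0.0195
```

View pics/s8.png

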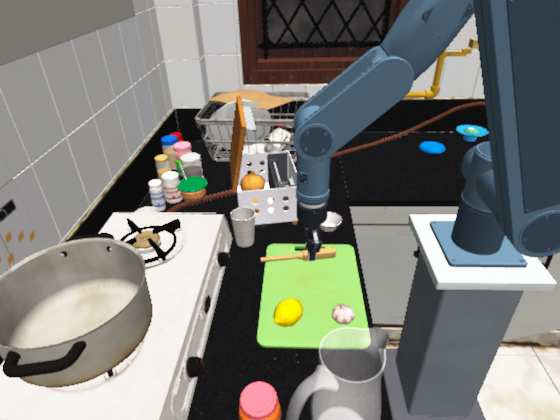

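Call:
send_rows(motion=[[[0, 0, 0.018, 0, 0], [0, 0, 0.006, 0, 0], [0, 0, 0.002, 0, 0], [0, 0, 0.001, 0, 0], [0, 0, 0, 0, 0]]])

```text
time: 26.85
ee_pos: [0.4769, 0.1158, 0.0136]
tcp_rot: [-3.141, 0.001, -2.964]
contact_force: [-0.8, 0.8, 4.5]
finger_gap: 0.0198
```

```bash
python3 rel.py
```

```text
26.85 tcp [0.4769 0.1158 0.0136] rot [-3.1414e+00  1.4000e-03 -2.9641e+00] tip rel hole1 bin axes mm [145.9 319.1 -62. ] F [-0.8  0.8  4.5] bin: -0.6 gap 0.0198
```

The stick is on the board. Releasing and rising.

Call:
send_rows(motion=[[[0, 0, 0, 0, 0.4], [0, 0, 0, 0, 0.7], [0, 0, 0, 0, 1], [0, 0, 0, 0, 1], [0, 0, -0.02, 0, 1], [0, 0, -0.05, 0, 1], [0, 0, -0.06, 0, 1], [0, 0, -0.06, 0, 1]]])

```text
time: 27.85
ee_pos: [0.4759, 0.1158, 0.2045]
tcp_rot: [3.142, -0.0, -2.964]
contact_force: [1.1, 0.4, -0.1]
finger_gap: 0.0857
```

Call:
send_rows(motion=[[[0, 0, -0.03, 0, 1], [0, 0, 0, 0, 1], [0, 0, 0, 0, 1], [0, 0, 0, 0, 1]]])

```text
time: 28.35
ee_pos: [0.4753, 0.1158, 0.2311]
tcp_rot: [3.141, -0.003, -2.964]
contact_force: [0.6, 0.2, 0.1]
finger_gap: 0.0858
```

```bash
python3 rel.py; python3 lid.py
python3 - <<'E'
from h import *
st=sensors.read_state(); s=viewer.snapshot("wrist"); W=cloud(s,st); cv2.imwrite("pics/w9.png",s["pixels"])
for k in spotter.silhouettes("wrist","stick")[:1]:
    p=W[k["region"]]; print(k["conf"],np.nanpercentile(p,[1,50,99],axis=0))
    p=p[p[:,2]>.02]; c=p[:,:2].mean(0); v=np.linalg.svd(p[:,:2]-c,full_matrices=False)[2][0]; v*=np.sign(v[0]); t=(p[:,:2]-c)@v
    print(c+v*t.min(),c+v*t.max())
s=viewer.snapshot("side"); cv2.imwrite("pics/s9.png",s["pixels"]); W=cloud(s)
for q in ["tumbler","small_bowl","garlic","lemon"]:
    for k in spotter.silhouettes("side",q)[:1]: print(q,round(k["conf"],2),np.round(k["uv"]),np.round(np.nanmedian(W[k["region"]],0),3))
E
```

```text
28.35 tcp [0.4753 0.1158 0.2311] rot [ 3.141  -0.0033 -2.9642] tip rel hole1 bin axes mm [144.4 319.3 155. ] F [0.6 0.2 0.1] bin: 0.58 gap 0.0858
side lid angle 1.348 n 856 max reach 0.203 edge X 0.038 Zmax 0.2
top lid angle 1.369 n 1068 max reach 0.204 edge X 0.04 Zmax 0.201
0.94 [[0.41368636 0.09686582 0.02311833]
 [0.4783827  0.11711021 0.0336142 ]
 [0.60475198 0.14069381 0.03648934]]
[0.41285682 0.10407561] [0.60903469 0.13890799]
tumbler 0.66 [242. 225.] [0.667 0.023 0.074]
small_bowl 0.89 [329. 220.] [ 0.414 -0.094  0.022]
garlic 0.65 [345. 311.] [0.41  0.313 0.043]
lemon 0.77 [288. 311.] [0.532 0.326 0.057]
```

View pics/s9.png

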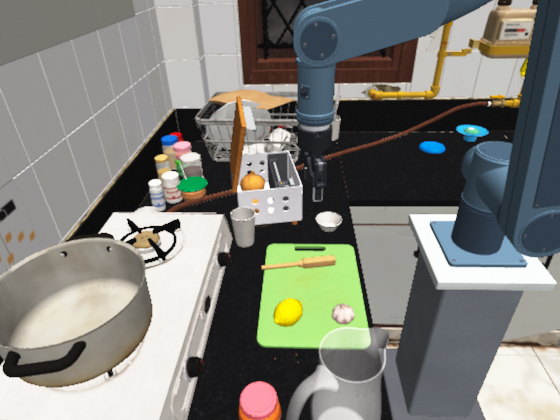

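View pics/w9.png

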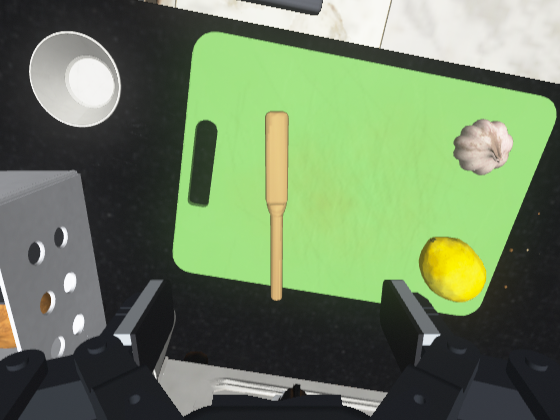

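The side picture shows the lid upright at (238,145), and the wrist picture shows the stick flat on the board between (276,112) and (276,300). Nothing else has moved, so I'm handing in.

```bash
python3 -c "
from cell import manip
print(manip.job_done())"
```

```text
the job is handed in; nothing more can be done
None
```

The lid is standing open and the stick is back on the chopping board; I handed the job in at about 28.5 s of the 72 s allowed.

- **Finding the catch:** Hole 1 was empty to about 38 mm and hole 0 to about 33 mm. Behind hole 2 the stick met the catch at about 25 mm. I pushed it to about 34 mm with no more than about 11 N, and the lid sprang to 0.42 rad.
- **Opening the lid:** I went in under the keeper strip with the stick, lifted, then pushed the lid's underside with the tip. The last readings were 1.35 rad from the side camera and 1.37 rad from the top camera, against the 1.2 rad needed.
- **Putting the stick back:** It lies flat within about 3 mm of where I picked it up. The gripper is open and about 0.2 m clear of the board.
- **Other things:** The tumbler, bowl, garlic and lemon measured within about 2 mm of their starting positions.

**Readings that disagreed:** With the lid near upright, the top camera gave impossible angles (1.9 and 2.7 rad). They came while the arm and stick were still near the bin, probably because stick or background pixels got into the fit. The side camera was consistent throughout, and both agreed in the final check. The job-done call reports no verdict.

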